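# Spring a cell into the stirrer's battery bay

## Task

Fit the green-wrapped cell into the open battery bay of the stirrer, bare-steel end on the spring: with the cell tilted, push the spring back with that end, then tip the white-banded end down behind the fixed contact wall until the cell lies level and fully home on both saddles, and let go. Do not force it: keep the push on the spring under 16 N, where it is solid, and press down gently, with no more than about 12 N. Leave the red cell, vial, beaker and flask where they stand.

Things in the scene. Friction and masses are not known exactly. Their poses are not given: they have to be found in the camera images.
- cell: charged flat-ended cylindrical cell, green wrap, 21 mm diameter, 70 mm long, about 70 g, lying level in one of two like cradles. Origin at its centre; +x along its axis to the bare-steel end (last 5 mm steel), -x to the end with a 7 mm white band and copper spot. y and z turn as it rolls.
- cell_steel (a point): centre of the green cell's bare-steel end face (35 mm from the cell's centre)
- cradle_a: fixed grey cradle holding the green cell (the other cradle is alike): base plate 90 (x) x 44 x 6 mm, origin under its centre. Two black V-saddles, 8 mm wide, 26 mm either side of the middle, carry the cell with its axis 38.5 mm above the table; the middle 44 mm of the cell are free for fingers, down to the plate.
- stirrer: portable magnetic stirrer, white box 200 (x) x 160 (y) x 40 (z) mm, fixed; origin at the centre of its underside. Round white plate (radius 50 mm, top at z 52 mm) at x +43 mm; open battery bay on its deck (z 40 mm) at x -60 mm, running along y. A cell dipped by 26 degrees and feeling for the spring 5 mm above the saddle clears the fixed wall wherever the tray stands; at 20 degrees it may touch the wall first.
- bay (a point): middle of the battery slot, 68.5 mm above the table (the height of the home cell's centre); +y along the slot to the spring end, x across, z up. All parts of the bay sit on one stiff grey tray, which stands anywhere within 9 mm of this middle along y; that shift is NOT in any pose: feel for the spring. Deck 28.5 mm below this point, free 40 mm to either side.
- tray_mid (a point): same point as bay; y from the TRAY's middle: fixed-contact wall (brass patch, 26 wide, 7 thick), inner face y -35, top edge z +7.5; V-saddles (8 wide, 25 across, sides up to z -4) at y -25 and +27, free between; spring plate's free face y +31, which is 4 mm into the cell's place; wall behind the spring from y +47, top z +5.5 (mm). The home cell's ends stand at y -35 and +35.
- spring (a point): free spring plate's face centre, if the tray were in its middle (so the true one is within 9 mm along y). Brass, 18 wide, 13 high (bay z -7.5 to +5.5 mm), moves to +y: 1.6 N at first, 1.6 N more per mm, well damped, solid at 9 mm (16 N). Cell home: 4 mm. To tip the upper end past the wall's edge (under 12 degrees of tilt): 6 to 7 mm (11 to 13 N), cell's end face on the plate's top edge.
- spent: spent cell, same size, red wrap, in the other cradle; origin at its centre, x along its axis. Leave alone.
- vial: capped clear sample vial, 32 mm diameter, 62 mm high; origin under its centre. Leave alone.
- beaker: glass beaker, 58 mm diameter, 70 mm high; origin under its centre. Leave alone.
- flask: small glass conical flask, 76 mm diameter, 102 mm high; origin under its centre. Leave alone.
There are look-alikes about, which are no part of the job. There is more than one size of the cell; the one meant has the size given above.

How it is judged:
On the way:
1. with the cell tilted by more than 3 degrees, steel end down, it presses the spring plate with more than 6 N (contact force between cell and contact_c0 above 6 N and angle between cell's own x axis and vertical above 1.623 rad and x of cell in the frame of bay between -0.01 and 0.01 m), for 0.05 s.
At the end, for the whole second after the job is handed in: The green cell lies released and at rest, steel end to the spring, its centre within 3 mm of the bay's in height and across, 12 mm along (the tray's play), its axis within 3.4 degrees of the bay's, held by the spring plate with more than 2 N (8 N is usual) (x of cell in the frame of bay between -0.003 and 0.003 m and y of cell in the frame of bay between -0.012 and 0.012 m and z of cell in the frame of bay between -0.003 and 0.003 m and angle between the x axis of cell and the y axis of bay, either way round below 0.06 rad and y of cell_steel in the frame of bay above 0.02 m and contact force between cell and contact_c0 above 2 N and linear speed of cell below 0.01 m/s); the robot touches nothing.
It fails at once if the cell presses the spring plate with more than 18 N (spring squeezed solid) (contact force between cell and contact_c0 above 18 N).
It fails at once if the cell is forced into the bay: all contact forces between cell and stirrer together, spring and wall included (about 19 N with the cell simply home), pass 40 N (contact force between cell and stirrer above 40 N).
It fails at once if the red cell, vial, beaker or flask is moved by more than 20 mm (distance of any of spent, vial, beaker, flask from where it was at the start of the episode above 0.02 m).
It also fails if it takes over 70 s, if anything falls off the work surface, if the arm or the gripper's body presses on something with over 40 N, if the wrist force passes 120 N, or if a joint passes its speed limit or range.

## Robot

A 7-joint arm with a two-finger parallel gripper is mounted at the origin on the work surface. World frame = base frame: x ahead of the robot, y to its left, z up, the work surface at z = 0. Lengths are in m, angles in rad, forces in N, time in s.
With the tool pointing down it reaches from about 0.4 to 0.875 m from the base axis. Payload 19.3 kg.
Tool frame: the origin (TCP) lies midway between the tips of the shut fingers; the grasp point (between the pads) lies 19 mm behind it; z points along the fingers, y is the line along which they close (so a half turn about z gives the same grasp; the last joint's range is limited). The gripper opens to 85 mm and grips with 20 to 120 N. Pads are 22 mm wide; open, the fingers measure 114 mm over their backs; the gripper's body (76 mm by 85 mm) begins 54 mm behind the grasp point. The pads swing forward as they close: fully open they stand 13 mm farther back than shut.
Start: joints at [-1.418, 0.521, -0.036, 1.599, 0.021, 1.021, -0.113], TCP at [0.138, 0.61, 0.231] pointing down, gripper open.
Joint ranges: [-2.91, 2.91], [-0.3, 2.13], [-1.5, 1.42], [0.17, 2.43], [-1.26, 4.41], [0.16, 1.93], [-2.52, 2.52]. Speed limits (rad/s): [1.89, 1.89, 2.39, 2.39, 3.01, 3.01, 3.01].

## Interface

Orientations are given as [roll, pitch, yaw] about the fixed x, y, z axes, in that order (R = Rz(yaw) Ry(pitch) Rx(roll)).
In Python, from workcell import bot gives the robot as it stands.
- The arm moves only by the tool move_arm, never from a script. Its argument "moves" is a list that holds one entry, the list of rows, each a list of 7 numbers: the opening, from 0 (shut) to 1 (fully open), then the shift along the tool's x, y, z in units of 1000 mm (1.0 is 1000 mm), then the turn, a rotation vector about the tool's x, y, z in units of 2 pi rad (1.0 is 2 pi rad). A call has 1 to 5 rows; each row is the pose to reach, as a shift and turn from the pose commanded when the call began, along the tool's axes at that moment, turning the shorter way round; what a row does not reach only later rows make up. A row lasts 1/10 s, in which the tool goes at most 50 mm and 8.59 degrees, less where a joint would pass 70% of its speed; a pose out of reach is approached as far as the arm can. A call with a number of a shift or a turn outside -1 to 1 is refused whole. A call with a gripper value outside its range is refused whole. The fingers move at their own pace and stop on an object; "force" is the grip in N (left out, the last holds). Time passes only in rows, so rows that repeat a pose let the fingers close. It gives the time, the measured TCP pose, the force, the opening and the grip force at its end, in the units of the state.
- bot.observe(): the state, without advancing time (a new reading comes with each control period).
- bot.grab_frame(name): name is "scene" or "top" or "wrist"; returns the picture (480x640x3 uint8, red, green, blue); there is no depth.
- bot.camera_params(name): a dict with "vertical_fov" (degrees; the focal length in pixels is half the picture's height over the tangent of half this angle, whatever the lens; pixels are square), "cx", "cy" (the principal point, pixels), "R" (3x3) and "t" (3): a world point X has camera coordinates R X + t. Camera axes: x right, y down, z forward; pixel columns grow to the right and rows downward; lengths in m; the calibration is good to about 2 mm. A picture is of the moment at which its call begins: read the wrist's pose just before it. camera_params takes no time and is no camera call; for the wrist camera it gives the pose at the moment of the call.
- bot.job_done(): hands the job in; it is judged then, once.
The state is a dict: "clock": time; "qpos": joint angles; "qd": joint speeds; "joint_efforts": joint torques, N m; "position": TCP position; "tool_rot": TCP orientation; "force": force on the tool from outside, world axes, zero at the start; "moment": the same for the moment, N m; "grip_width": finger opening in m; "finger_force": force on a finger pad.
Only numpy, scipy, OpenCV 4.12 (cv2) and the standard library are available. Lean on these libraries where they do the work, as an engineer would, in place of code of your own. Each camera call takes 0.05 s, during which the arm holds its last target. There are 200 camera calls.

## Working session

There is one attempt and no reset: what is moved stays moved. The work goes in short steps, Python scripts to look and compute and a tool call to move; the robot and the scene stay as the last step left them, time stands still between calls to the robot, and variables do not carry over. Pictures are saved under pics/ and viewed, at most 10 in all, crops included, and the job is handed in when it is done.

Besides the shell and the picture viewer there is one more tool, called after "Emit:" as a command line: name --argument value ..., lists and objects as JSON in quotes. move_arm: Moves the arm, as the interface text tells. Shifts and turns lie within -1 to 1; 1 stands for 1000 mm of shift or 2 pi rad of turn. Its arguments: {"type":"object","properties":{"moves":{"type":"array"},"force":{"type":"number"}},"required":["moves"]}

```bash
mkdir -p pics
python3 - <<'E'
from workcell import bot
import cv2
print(bot.observe())
for n in ("scene","top"):
    im=bot.grab_frame(n); cv2.imwrite(f"pics/{n}0.png",im[:,:,::-1])
    print(n,bot.camera_params(n))
E
```

```text
{'clock': 0.0, 'qpos': array([-1.4182045 ,  0.52204154, -0.03631688,  1.59999992,  0.02121507,
        1.02113799, -0.11280466]), 'qd': array([ 0.00032543, -0.00179782, -0.00109847, -0.0007578 , -0.0001575 ,
        0.00051033,  0.00115863]), 'joint_efforts': array([ 1.77866223e-03, -9.27094889e+01,  1.98068999e+00, -3.69928694e+01,
        1.78394420e-02,  8.16714135e-03, -8.98228905e-05]), 'position': array([0.13806605, 0.6092001 , 0.23071161]), 'tool_rot': array([-3.14039588e+00,  1.05392010e-04,  2.91878487e+00]), 'force': array([ 0.11436858, -0.0413071 ,  0.27812065]), 'moment': array([ 0.02084319, -0.0199451 ,  0.01535888]), 'finger_force': 0.0, 'grip_width': 0.0853404156209677}
scene {'vertical_fov': 53.42593690586185, 'cx': 323.4355659578823, 'cy': 246.2148086007335, 'R': array([[ 0.03582206,  0.99919165, -0.01824358],
       [ 0.61426941, -0.03641444, -0.78825572],
       [-0.78828287,  0.01703048, -0.6150773 ]]), 't': array([ 0.06368397, -0.30858374,  1.39003094])}
top {'vertical_fov': 57.41296848732419, 'cx': 324.6375200138859, 'cy': 236.4019779167071, 'R': array([[-0.02681695, -0.99962455,  0.00562253],
       [-0.99905479,  0.02660832, -0.0343734 ],
       [ 0.03421089, -0.006539  , -0.99939324]]), 't': array([-0.06654042,  0.63016469,  0.79245957])}
```

View pics/top0.png

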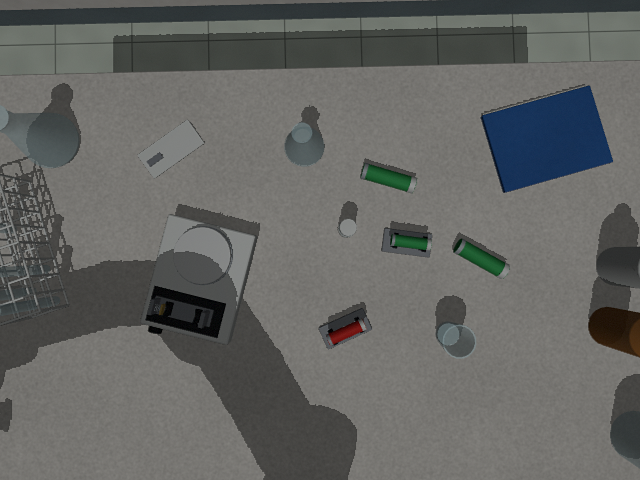

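View pics/scene0.png

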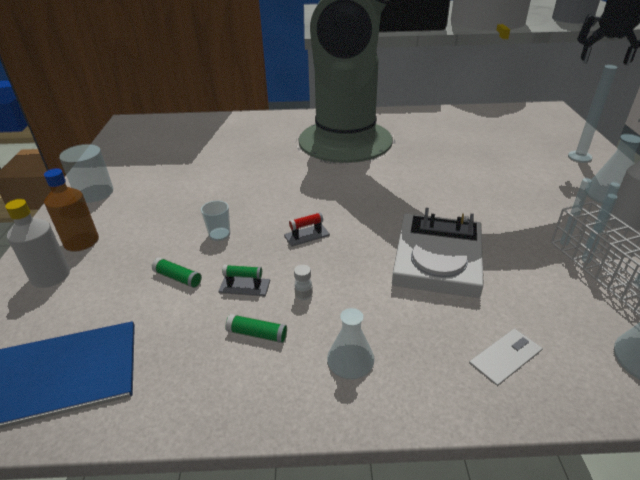

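Top view: there are three green cells, at (388,177), (410,242) and (481,257). Only (410,242) lies in a grey cradle, and the other two are longer and lie on the table. The red cell is at (347,331), the vial at (347,227), the beaker at (457,340) and the flask at (303,145). The stirrer's bay is at about (186,311). I'll confirm with an enlarged crop.

```bash
cat > h.py <<'E'
import numpy as np, cv2
from workcell import bot
from scipy.spatial.transform import Rotation as Ro
def ray(P,uv,z):
    f=240/np.tan(np.radians(P["vertical_fov"])/2)
    d=np.array([(uv[0]-P["cx"])/f,(uv[1]-P["cy"])/f,1.])
    C=-P["R"].T@P["t"]; w=P["R"].T@d
    return C+w*(z-C[2])/w[2]
def proj(P,X):
    f=240/np.tan(np.radians(P["vertical_fov"])/2)
    c=P["R"]@np.asarray(X)+P["t"]; return np.array([P["cx"]+f*c[0]/c[2],P["cy"]+f*c[1]/c[2]])
E
python3 - <<'E'
from h import *
t=cv2.imread("pics/top0.png"); s=cv2.imread("pics/scene0.png")
def crop(i,u,v,w,h,k): return cv2.resize(i[v:v+h,u:u+w],None,fx=k,fy=k,interpolation=cv2.INTER_CUBIC)
a=np.hstack([crop(t,375,215,65,50,6),crop(t,140,275,65,50,6)])
b=np.hstack([crop(s,212,250,65,50,6),crop(s,398,195,90,69,6)[:300,:390]])
b=np.hstack([crop(s,212,250,65,50,6),cv2.resize(s[195:264,398:488],(390,300),interpolation=cv2.INTER_CUBIC)])
cv2.imwrite("pics/crop1.png",np.vstack([a,b]))
P={"top":bot.camera_params("top"),"scene":bot.camera_params("scene")}
for n,i in (("top",t),("scene",s)):
    hsv=cv2.cvtColor(i,cv2.COLOR_BGR2HSV); m=cv2.inRange(hsv,(45,120,30),(80,255,255))
    for c in cv2.findContours(m,cv2.RETR_EXTERNAL,cv2.CHAIN_APPROX_NONE)[0]:
        if cv2.contourArea(c)<60: continue
        r=cv2.minAreaRect(c); b=cv2.boxPoints(r)
        l=sorted([((b[k]+b[(k+1)%4])/2) for k in range(4)],key=lambda p:-np.linalg.norm(p-r[0]))[:2]
        for z in (0.0385,):
            X=[ray(P[n],p,z) for p in l]; print(n,np.round(r[0],1),np.round(r[1],1),np.round(X,4).tolist(),np.linalg.norm(X[0]-X[1]))
# white box corners
i=t; hsv=cv2.cvtColor(i,cv2.COLOR_BGR2HSV)
m=cv2.inRange(hsv[190:360,130:275],(0,0,130),(180,60,255)); print(m.sum()/255)
E
```

```text
top [482.  258.6] [45.2 15.5] [[0.6009, -0.3266, 0.0385], [0.56, -0.395, 0.0385]] 0.07973132467591848
top [410.5 241.9] [32.  11.6] [[0.6179, -0.2071, 0.0385], [0.6089, -0.2631, 0.0385]] 0.05668095654648093
top [388.  177.4] [44.3 15.5] [[0.7414, -0.1612, 0.0385], [0.7172, -0.2362, 0.0385]] 0.0788709914875718
scene [254.8 327.6] [46.5 16.5] [[0.7415, -0.2389, 0.0385], [0.7651, -0.1636, 0.0385]] 0.07882189010676693
scene [195.5 280. ] [ 7.2 13. ] [[0.6167, -0.3147, 0.0385], [0.6477, -0.3197, 0.0385]] 0.031431269667422636
scene [241.5 271.5] [29.6 11. ] [[0.6092, -0.2638, 0.0385], [0.6182, -0.2085, 0.0385]] 0.05598664396660457
scene [173.2 270.7] [35.1 14.1] [[0.5833, -0.3983, 0.0385], [0.6241, -0.3295, 0.0385]] 0.07998495542175141
2881.0
```

View pics/crop1.png

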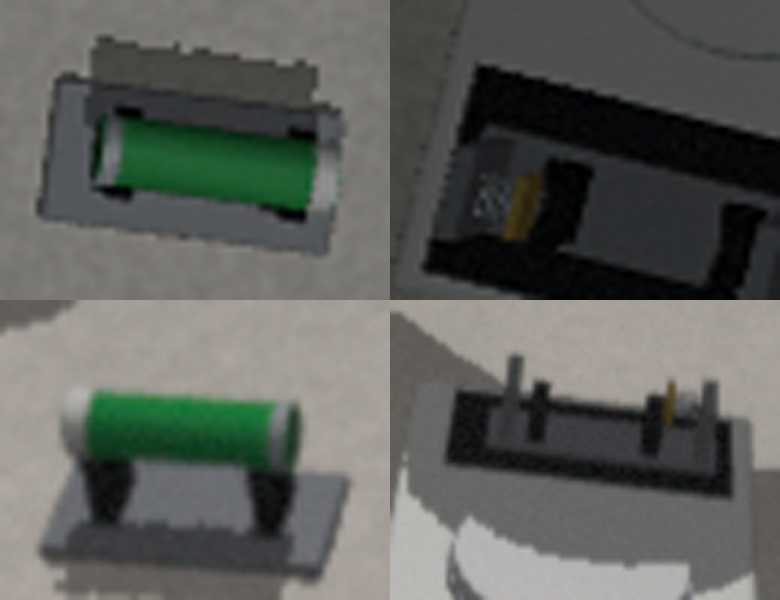

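The crop confirms it: the cradle cell (410,242) has a ~57 mm green wrap, with the steel ring on the left (+y) end and the bright white band on the right. The spring and brass plate sit at the left (+y) end of the bay, so no flip is needed. Next I'll get a closer wrist view of the bay.

```bash
cat >> h.py <<'E'
def tool():
    s=bot.observe(); return np.array(s["position"]),Ro.from_euler("xyz",s["tool_rot"]),s
def delta(p,R):
    p0,R0,s=tool()
    d=R0.inv().apply(np.asarray(p)-p0); r=(R0.inv()*R).as_rotvec()
    print("shift",np.round(d,4)," turn/2pi",np.round(r/2/np.pi,5)," deg",np.round(np.degrees(r),2))
def down(yaw): # tool z down, tool x at heading yaw
    return Ro.from_euler("xyz",[np.pi,0,yaw])
E
python3 - <<'E'
from h import *
P=bot.camera_params("top")
b=ray(P,(186,311),.05); print(b)
for uv in ((171,215),(259,235),(228,342),(146,322)): print(uv,ray(P,uv,.04))
W=bot.camera_params("wrist"); p,R,s=tool(); C=-W["R"].T@W["t"]
print("cam in tool",R.inv().apply(C-p), "axis",R.inv().apply(W["R"].T@[0,0,1]),"xaxis",R.inv().apply(W["R"].T@[1,0,0]),W["vertical_fov"])
delta([b[0],b[1],.3],down(np.radians(75)))
delta([b[0],b[1],.3],down(np.radians(75+180)))
E
```

```text
[0.5040459  0.16028849 0.05      ]
(171, 215) [0.67221594 0.18715892 0.04      ]
(259, 235) [0.63273208 0.03263943 0.04      ]
(228, 342) [0.44677785 0.09090475 0.04      ]
(146, 322) [0.48554591 0.23362278 0.04      ]
cam in tool [ 0.06476841  0.00105398 -0.143458  ] axis [-2.59965327e-01 -5.13671378e-04  9.65617815e-01] xaxis [3.10632977e-04 9.99999762e-01 6.15590402e-04] 62.92310256019024
shift [-0.4561 -0.3571 -0.0688]  turn/2pi [-1.200e-04  1.400e-04  2.562e-01]  deg [-4.000e-02  5.000e-02  9.223e+01]
shift [-0.4561 -0.3571 -0.0688]  turn/2pi [-1.400e-04 -1.100e-04 -2.438e-01]  deg [-5.000e-02 -4.000e-02 -8.777e+01]
```

Emit:
move_arm --moves '[[[1,-0.46,-0.31,-0.02,0,0,0.256],[1,-0.46,-0.31,-0.02,0,0,0.256],[1,-0.46,-0.31,-0.02,0,0,0.256],[1,-0.46,-0.31,-0.02,0,0,0.256],[1,-0.46,-0.31,-0.02,0,0,0.256]]]'

```text
clock: 0.6
position: [0.3103, 0.4258, 0.2403]
tool_rot: [-3.141, -0.0, 2.163]
force: [1.1, 1.1, -0.8]
grip_width: 0.0855
finger_force: 0.0
```

```bash
python3 -c "
from h import *
print(tool()[0]); delta([.513,.194,.25],down(np.radians(75)))"
```

```text
[0.31028621 0.42584067 0.24032594]
shift [-0.3055  0.0389 -0.0097]  turn/2pi [-3.0000e-05 -1.0000e-05  1.3587e-01]  deg [-1.000e-02 -0.000e+00  4.891e+01]
```

Emit:
move_arm --moves '[[[1,-0.306,0.039,-0.01,0,0,0.136],[1,-0.306,0.039,-0.01,0,0,0.136],[1,-0.306,0.039,-0.01,0,0,0.136],[1,-0.306,0.039,-0.01,0,0,0.136],[1,-0.306,0.039,-0.01,0,0,0.136]]]'

```text
clock: 1.1
position: [0.4759, 0.2388, 0.2485]
tool_rot: [-3.142, -0.0, 1.413]
force: [1.1, 1.6, -0.3]
grip_width: 0.0854
finger_force: 0.0
```

```bash
python3 -c "
from h import *
print(tool()[0]); delta([.513,.194,.25],down(np.radians(75)))"
```

```text
[0.47588052 0.23880928 0.24854127]
shift [-0.0384  0.0437 -0.0015]  turn/2pi [-1.000e-05 -3.000e-05  1.653e-02]  deg [-0.   -0.01  5.95]
```

Emit:
move_arm --moves '[[[1,-0.038,0.044,0,0,0,0.0165],[1,-0.038,0.044,0,0,0,0.0165],[1,-0.038,0.044,0,0,0,0.0165]]]'

```text
clock: 1.4
position: [0.5134, 0.1947, 0.2481]
tool_rot: [-3.142, 0.001, 1.313]
force: [-0.3, 1.0, -0.2]
grip_width: 0.0855
finger_force: 0.0
```

Run:
```python
from h import *
p,R,s=tool(); P=bot.camera_params("wrist"); im=bot.grab_frame("wrist")
import pickle; pickle.dump(P,open("w1.pkl","wb"))
print(p,s["tool_rot"]); cv2.imwrite("pics/w1.png",im[:,:,::-1])
```

```text
[0.51335176 0.19472395 0.2481024 ] [-3.14158191e+00  8.22116276e-04  1.31255773e+00]
```

View pics/w1.png

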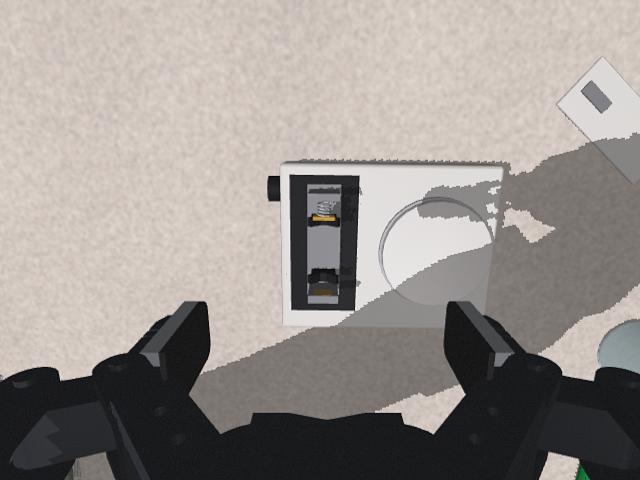

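Wrist view: the bay's black deck slot runs (291,176)-(355,311), the brass spring plate is at (323,219), the fixed wall is near (322,292), and the white box corner is at (282,163). I'll measure these.

Run:
```python
from h import *
import pickle
P=pickle.load(open("w1.pkl","rb")); im=cv2.imread("pics/w1.png"); hsv=cv2.cvtColor(im,cv2.COLOR_BGR2HSV)
# black slot
g=cv2.cvtColor(im,cv2.COLOR_BGR2GRAY); m=np.zeros_like(g); m[168:318,286:368]=(g[168:318,286:368]<70)*255
m=cv2.morphologyEx(m,cv2.MORPH_CLOSE,np.ones((31,31)))if 0 else m
pts=np.argwhere(m)[:,::-1]; 
def edge(fn,rng): return np.array([fn(k) for k in rng],float)
L=edge(lambda v:(np.where(m[v,286:368])[0].min()+286-.5,v),range(185,300))
Rr=edge(lambda v:(np.where(m[v,286:368])[0].max()+286+.5,v),[*range(210,245),*range(285,300)])
T=edge(lambda u:(u,np.where(m[168:318,u])[0].min()+168-.5),range(297,345))
B=edge(lambda u:(u,np.where(m[168:318,u])[0].max()+168+.5),range(298,350))
def line(E): 
    vx,vy,x,y=cv2.fitLine(E.astype(np.float32),cv2.DIST_HUBER,0,.01,.01).ravel(); return np.cross([x,y,1],[x+vx,y+vy,1])
def X(a,b): c=np.cross(line(a),line(b)); return c[:2]/c[2]
C=[X(L,T),X(Rr,T),X(Rr,B),X(L,B)]; print(np.round(C,1))
for z in (.04,.042):
    W=np.array([ray(P,c,z) for c in C]); c=W.mean(0)
    print(z,np.round(W,4).tolist(),"ctr",c.round(4)); 
    for a,b in ((3,0),(2,1),(0,1),(3,2)): d=W[b]-W[a]; print(" len",np.linalg.norm(d).round(4),"dir",np.degrees(np.arctan2(d[1],d[0])).round(2))
y=np.zeros_like(g); y[:]=cv2.inRange(hsv,(12,100,90),(35,255,255)); y[:, :300]=0;y[:,350:]=0
for c in cv2.findContours(y,cv2.RETR_EXTERNAL,cv2.CHAIN_APPROX_NONE)[0]:
    if cv2.contourArea(c)>10: r=cv2.boundingRect(c);print("brass",r); u=r[0]+r[2]/2-.5;print(ray(P,(u,r[1]),.074),ray(P,(u,r[1]),.0745), "bottom",ray(P,(u,r[1]+r[3]-1),.061))
# white box corners
w=cv2.morphologyEx(((hsv[:,:,1]<12)&(g>200)).astype(np.uint8)*255,cv2.MORPH_OPEN,np.ones((3,3)))
Lw=edge(lambda v:(np.where(w[v,270:290])[0].min()+270-.5,v),range(215,310)); 
Tw=edge(lambda u:(u,np.where(w[155:172,u])[0].min()+155-.5),range(295,400))
c=X(Lw,Tw); print("box corner",c,ray(P,c,.04)); 
for e in (Lw,Tw):
    d=ray(P,e[0],.04)-ray(P,e[-1],.04); print(np.degrees(np.arctan2(d[1],d[0])))
cv2.imwrite("pics/w1crop.png",cv2.resize(im[155:335,265:385],None,fx=4,fy=4,interpolation=cv2.INTER_CUBIC)[:, :])
```

```text
[[290.2 174.1]
 [358.8 175.9]
 [354.  309.5]
 [290.8 309.5]]
0.04 [[0.4917, 0.2358, 0.04], [0.5501, 0.2188, 0.04], [0.5154, 0.0946, 0.04], [0.4559, 0.1103, 0.04]] ctr [0.5033 0.1649 0.04  ]
 len 0.1305 dir 74.11
 len 0.1289 dir 74.4
 len 0.0609 dir -16.26
 len 0.0616 dir -14.77
0.042 [[0.4919, 0.2359, 0.042], [0.55, 0.219, 0.042], [0.5155, 0.0955, 0.042], [0.4564, 0.1111, 0.042]] ctr [0.5034 0.1654 0.042 ]
 len 0.1298 dir 74.11
 len 0.1282 dir 74.4
 len 0.0605 dir -16.26
 len 0.0612 dir -14.77
brass (313, 216, 22, 5)
[0.51252498 0.19825364 0.074     ] [0.51255464 0.19834965 0.0745    ] bottom [0.51085398 0.19237491 0.061     ]
box corner [279.35450828 165.08241586] [0.48462183 0.2457954  0.04      ]
74.65804002618138
164.6814522563105
```

Slot centre line: (0.503, 0.165) with heading 74.4°, and the brass plate lies on that line to within 0.1 mm. Now to the cell.

```bash
python3 -c "
from h import *
delta([.6133,-.2366,.16],down(np.radians(80.9)))"
```

```text
shift [-0.3933  0.2071  0.0881]  turn/2pi [-1.000e-04  5.000e-05 -1.542e-02]  deg [-0.04  0.02 -5.55]
```

Emit:
move_arm --moves '[[[0.5,-0.393,0.207,0.088,0,0,-0.0154],[0.5,-0.393,0.207,0.088,0,0,-0.0154],[0.5,-0.393,0.207,0.088,0,0,-0.0154],[0.5,-0.393,0.207,0.088,0,0,-0.0154],[0.5,-0.393,0.207,0.088,0,0,-0.0154]]]'

```text
clock: 1.95
position: [0.5683, -0.0421, 0.1994]
tool_rot: [-3.141, -0.001, 1.416]
force: [1.2, 1.3, -0.2]
grip_width: 0.0429
finger_force: 0.0
```

```bash
python3 -c "
from h import *
delta([.6133,-.2366,.16],down(np.radians(80.9)))"
```

```text
shift [-0.1853  0.0745  0.0392]  turn/2pi [-5.0e-05 -1.6e-04  5.7e-04]  deg [-0.02 -0.06  0.21]
```

Emit:
move_arm --moves '[[[0.5,-0.185,0.075,0.039,0,0,0.0006],[0.5,-0.185,0.075,0.039,0,0,0.0006],[0.5,-0.185,0.075,0.039,0,0,0.0006],[0.5,-0.185,0.075,0.039,0,0,0.0006],[0.5,-0.185,0.075,0.039,0,0,0.0006]]]'

```text
clock: 2.45
position: [0.6124, -0.2417, 0.1594]
tool_rot: [-3.14, 0.002, 1.404]
force: [-1.3, 0.1, -1.2]
grip_width: 0.0426
finger_force: 0.0
```

Run:
```python
from h import *
P=bot.camera_params("wrist"); im=bot.grab_frame("wrist")[:,:,::-1].copy(); cv2.imwrite("pics/w2.png",im)
m=cv2.inRange(cv2.cvtColor(im,cv2.COLOR_BGR2HSV),(45,120,30),(80,255,255))
for c in cv2.findContours(m,cv2.RETR_EXTERNAL,cv2.CHAIN_APPROX_NONE)[0]:
    if cv2.contourArea(c)<200: continue
    r=cv2.minAreaRect(c); b=cv2.boxPoints(r)
    l=sorted([((b[k]+b[(k+1)%4])/2) for k in range(4)],key=lambda p:-np.linalg.norm(p-r[0]))[:2]
    X=[ray(P,p,.0385) for p in l]; d=X[0]-X[1]; print(np.round(r[0]),np.round(r[1]),np.round(X,4).tolist(),np.linalg.norm(d),np.degrees(np.arctan2(d[1],d[0])),(X[0]+X[1])/2)
delta([.6133,-.2366,.0225],down(np.radians(80.9)))
```

```text
[314. 378.] [35. 87.] [[0.604, -0.3206, 0.0385], [0.5652, -0.3855, 0.0385]] 0.07561241564133991 59.16019884745504 [ 0.58460326 -0.35308747  0.0385    ]
[337. 327.] [35. 15.] [[0.5985, -0.3042, 0.0385], [0.6193, -0.3206, 0.0385]] 0.026489563364578184 141.76809480517636 [ 0.60890909 -0.31235564  0.0385    ]
[326. 224.] [83. 31.] [[0.6192, -0.2055, 0.0385], [0.6095, -0.2633, 0.0385]] 0.058583896974549694 80.48005935330951 [ 0.61438904 -0.2344214   0.0385    ]
[488. 140.] [ 44. 126.] [[0.7385, -0.16, 0.0385], [0.7154, -0.2349, 0.0385]] 0.0784323955888062 72.87121623425824 [ 0.72699272 -0.19743705  0.0385    ]
shift [0.0026 0.0004 0.1371]  turn/2pi [-0.00023  0.0001  -0.00094]  deg [-0.08  0.04 -0.34]
```

View pics/w2.png

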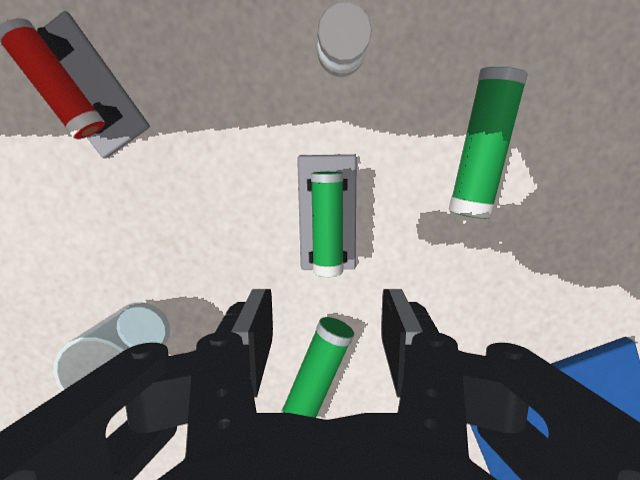

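Wrist view: the target is in the cradle at (326,224), steel end at top (327,175) and white band at the bottom (327,269). The fingers straddle it. Its centre is about (0.614, -0.236), yaw 80.7°.

```bash
python3 -c "
from h import *
delta([.6139,-.2360,.0225],down(np.radians(80.7)))"
```

```text
shift [0.0033 0.0009 0.1371]  turn/2pi [-0.00023  0.0001  -0.00038]  deg [-0.08  0.04 -0.14]
```

Emit:
move_arm --moves '[[[0.5,0.0033,0.001,0.05,0,0,-0.0004],[0.5,0.0033,0.001,0.09,0,0,-0.0004],[0.5,0.0033,0.001,0.12,0,0,-0.0004],[0.5,0.0033,0.001,0.1365,0,0,-0.0004],[0.5,0.0033,0.001,0.1365,0,0,-0.0004]]]'

```text
clock: 3.0
position: [0.6142, -0.2317, 0.0227]
tool_rot: [-3.139, -0.001, 1.413]
force: [-0.3, 0.4, 0.6]
grip_width: 0.0428
finger_force: 0.0
```

```bash
python3 -c "
from h import *
delta([.6139,-.2360,.0225],down(np.radians(80.7)))"
```

```text
shift [-0.0043  0.0004  0.0002]  turn/2pi [-0.00045 -0.00018  0.00068]  deg [-0.16 -0.06  0.24]
```

Emit:
move_arm --moves '[[[0.5,-0.0043,0.0004,0,0,0,0.0007],[0.5,-0.0043,0.0004,0,0,0,0.0007],[0.1,-0.0043,0.0004,0,0,0,0.0007],[0.1,-0.0043,0.0004,0,0,0,0.0007],[0.1,-0.0043,0.0004,0,0,0,0.0007]]]' --force 80

```text
clock: 3.5
position: [0.6135, -0.2383, 0.0256]
tool_rot: [-3.14, -0.0, 1.406]
force: [-12.1, 4.4, 16.8]
grip_width: 0.0185
finger_force: 77.7
```

Emit:
move_arm --moves '[[[0.1,0,0,0,0,0,0],[0.1,0,0,0,0,0,0]]]'

```text
clock: 3.7
position: [0.6135, -0.2383, 0.0256]
tool_rot: [-3.14, -0.0, 1.406]
force: [-11.4, 3.4, 17.5]
grip_width: 0.0187
finger_force: 77.7
```

```bash
python3 -c "
from h import *
p,R,s=tool();print(p,s['tool_rot'],s['force'],s['grip_width'])"
```

```text
[ 0.61354388 -0.23828151  0.02557803] [-3.14030631e+00 -4.77358955e-04  1.40596457e+00] [-11.39739937   3.38465482  17.51161486] 0.018721679258614413
```

The grip is too high: the chord is 18.7 mm and the cell wedges upward. I'll open, go lower and grip again.

Emit:
move_arm --moves '[[[0.5,0,0,0,0,0,0],[0.5,0,0,0,0,0,0],[0.5,0.001,0,0.004,0,0,0],[0.5,0.001,0,0.004,0,0,0],[0.5,0.001,0,0.004,0,0,0]]]'

```text
clock: 4.2
position: [0.6145, -0.2372, 0.0201]
tool_rot: [-3.141, -0.0, 1.406]
force: [-0.5, -0.5, 0.4]
grip_width: 0.043
finger_force: 0.0
```

Run:
```python
from h import *
P=bot.camera_params("wrist"); im=bot.grab_frame("wrist")[:,:,::-1].copy(); cv2.imwrite("pics/w3.png",im)
m=cv2.inRange(cv2.cvtColor(im,cv2.COLOR_BGR2HSV),(45,120,30),(80,255,255))
for c in cv2.findContours(m,cv2.RETR_EXTERNAL,cv2.CHAIN_APPROX_NONE)[0]:
    if cv2.contourArea(c)<200: continue
    r=cv2.minAreaRect(c); b=cv2.boxPoints(r)
    l=sorted([((b[k]+b[(k+1)%4])/2) for k in range(4)],key=lambda p:-np.linalg.norm(p-r[0]))[:2]
    X=[ray(P,p,.0385) for p in l]; d=X[0]-X[1]; print(np.round(r[0]),np.round(r[1]),np.round(X,4).tolist(),np.linalg.norm(d),np.degrees(np.arctan2(d[1],d[0])),(X[0]+X[1])/2)
print(tool()[0],tool()[2]["force"])
```

```text
[322. 328.] [166.  63.] [[0.6194, -0.2056, 0.0385], [0.6087, -0.2691, 0.0385]] 0.06438800355553105 80.43504246657263 [ 0.61404865 -0.23736771  0.0385    ]
[322. 227.] [14. 62.] [[0.6303, -0.2006, 0.0385], [0.6102, -0.1985, 0.0385]] 0.020273281220965184 -6.141156381549901 [ 0.62024347 -0.19953515  0.0385    ]
[596. 158.] [243.  87.] [[0.7077, -0.1569, 0.0385], [0.7086, -0.2329, 0.0385]] 0.07593872993481313 90.72544484800152 [ 0.70816186 -0.19490639  0.0385    ]
[ 0.61455648 -0.23724628  0.02021039] [-0.52472264 -0.10414472  0.28206347]
```

View pics/w3.png

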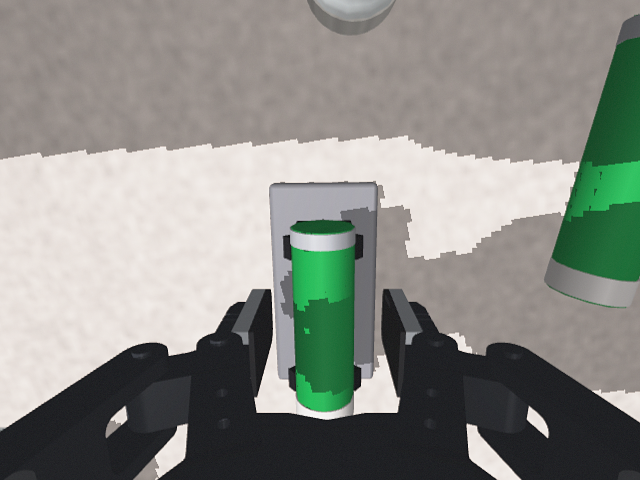

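The cell still sits in the cradle (322,315) between the fingers. I'll lower 1 mm and close.

Emit:
move_arm --moves '[[[0.5,0.0005,-0.0005,0.0015,0,0,0],[0.1,0.0005,-0.0005,0.0015,0,0,0],[0.1,0.0005,-0.0005,0.0015,0,0,0],[0.1,0.0005,-0.0005,0.0015,0,0,0],[0.1,0.0005,-0.0005,0.0015,0,0,0]]]' --force 80

```text
clock: 4.75
position: [0.6137, -0.2366, 0.0189]
tool_rot: [-3.141, -0.0, 1.406]
force: [-5.2, 1.3, 5.9]
grip_width: 0.0191
finger_force: 77.9
```

Emit:
move_arm --moves '[[[0.1,0.0005,-0.0005,0,0,0,0],[0.1,0,0,0,0,0,0]]]'

```text
clock: 4.95
position: [0.6138, -0.2366, 0.0189]
tool_rot: [-3.141, -0.0, 1.406]
force: [-7.3, 4.7, 8.3]
grip_width: 0.0188
finger_force: 78.5
```

Emit:
move_arm --moves '[[[0.1,0,0,-0.01,0,0,0],[0.1,0,0,-0.05,0,0,0],[0.1,0,0,-0.1,0,0,0],[0.1,0,0,-0.14,0,0,0],[0.1,0,0,-0.14,0,0,0]]]'

```text
clock: 5.45
position: [0.6167, -0.238, 0.1652]
tool_rot: [3.133, 0.001, 1.406]
force: [0.3, -0.5, -1.0]
grip_width: 0.0191
finger_force: 78.3
```

Run:
```python
from h import *
p,R,s=tool(); P=bot.camera_params("wrist"); im=bot.grab_frame("wrist")[:,:,::-1].copy(); cv2.imwrite("pics/w4.png",im)
m=cv2.inRange(cv2.cvtColor(im,cv2.COLOR_BGR2HSV),(45,120,30),(80,255,255))
for c in cv2.findContours(m,cv2.RETR_EXTERNAL,cv2.CHAIN_APPROX_NONE)[0]:
    r=cv2.boundingRect(c)
    if cv2.contourArea(c)>1000: print(r)
print(p,s["tool_rot"],s["force"],s["grip_width"])
delta([.5033-.012*.269,.1649-.012*.963,.17],down(np.radians(74.4)))
```

```text
(288, 248, 70, 167)
(443, 88, 68, 120)
[ 0.61665865 -0.2379679   0.1652486 ] [3.13285891e+00 1.14900405e-03 1.40594689e+00] [ 0.34953753 -0.47811249 -0.97431071] 0.019077195532452913
shift [ 0.3663 -0.1779 -0.0088]  turn/2pi [8.600e-04 2.000e-05 1.715e-02]  deg [0.31 0.01 6.17]
```

View pics/w4.png

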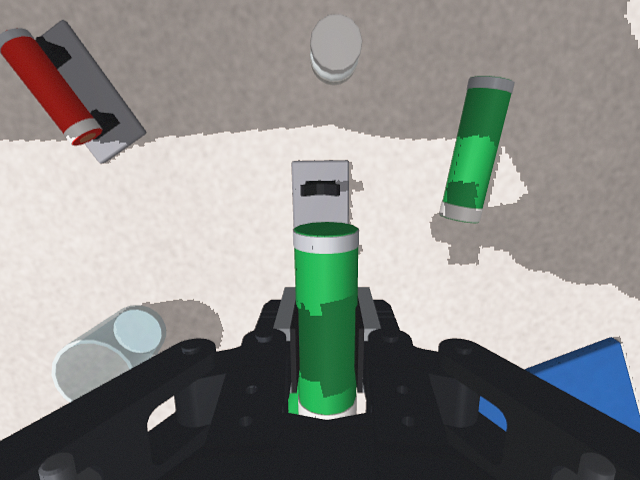

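Cell held, steel end ahead at (326,229). Staging above the bay.

```bash
cat >> h.py <<'E'
p0=np.array([.5033,.1649,.0685]); YAW=np.radians(74.4); yd=np.array([np.cos(YAW),np.sin(YAW),0]); xd=np.array([yd[1],-yd[0],0]); OFF=.0196
def go(q,h,deg,x=0): # mm
    R=down(YAW)*Ro.from_rotvec([0,-np.radians(deg),0])
    c=p0+yd*q/1e3+xd*x/1e3+np.array([0,0,h/1e3]); delta(c+R.apply([0,0,OFF]),R)
def cell():
    p,R,s=tool(); c=p-R.apply([0,0,OFF])-p0; ax=R.apply([1,0,0])
    f=s["force"]; print("q %.2f x %.2f h %.2f tilt %.2f yawerr %.2f"%(c@yd*1e3,c@xd*1e3,c[2]*1e3,-np.degrees(np.arcsin(ax[2])),np.degrees(np.arctan2(ax[1],ax[0])-YAW)),"F y %.1f x %.1f z %.1f"%(f@yd,f@xd,f[2]),"t",s["clock"],"w",s["grip_width"])
E
python3 -c "
from h import *
go(-12,80,26)"
```

```text
shift [ 0.3578 -0.1791  0.0303]  turn/2pi [ 0.00474 -0.07213  0.01666]  deg [  1.7  -25.97   6.  ]
```

Emit:
move_arm --moves '[[[0.1,0.358,-0.179,0.01,0.0047,-0.072,0.0167],[0.1,0.358,-0.179,0.01,0.0047,-0.072,0.0167],[0.1,0.358,-0.179,0.01,0.0047,-0.072,0.0167],[0.1,0.358,-0.179,0.01,0.0047,-0.072,0.0167],[0.1,0.358,-0.179,0.01,0.0047,-0.072,0.0167]]]'

```text
clock: 6.0
position: [0.566, -0.0774, 0.1504]
tool_rot: [-3.132, 0.439, 1.305]
force: [1.5, 0.7, -1.1]
grip_width: 0.0187
finger_force: 78.3
```

```bash
python3 -c "
from h import *
cell();go(-12,80,26)"
```

```text
q -208.15 x 125.69 h 99.61 tilt 25.16 yawerr 0.35 F y 1.1 x 1.3 z -1.1 t 6.0 w 0.018722221931172827
shift [ 0.1863 -0.125  -0.0647]  turn/2pi [-0.00113 -0.00234  0.0009 ]  deg [-0.41 -0.84  0.32]
```

Emit:
move_arm --moves '[[[0.1,0.186,-0.125,-0.065,-0.001,-0.0023,0.0009],[0.1,0.186,-0.125,-0.065,-0.001,-0.0023,0.0009],[0.1,0.186,-0.125,-0.065,-0.001,-0.0023,0.0009],[0.1,0.186,-0.125,-0.065,-0.001,-0.0023,0.0009],[0.1,0.186,-0.125,-0.065,-0.001,-0.0023,0.0009]]]'

```text
clock: 6.5
position: [0.4963, 0.1478, 0.1314]
tool_rot: [-3.138, 0.449, 1.304]
force: [0.1, 0.9, -0.9]
grip_width: 0.0188
finger_force: 78.3
```

Emit:
move_arm --moves '[[[0.1,0,0,0,0,0,0],[0.1,0,0,0,0,0,0],[0.1,0,0,0,0,0,0]]]'

```text
clock: 6.8
position: [0.498, 0.1429, 0.1324]
tool_rot: [-3.139, 0.45, 1.299]
force: [0.2, -1.0, 0.0]
grip_width: 0.0187
finger_force: 78.3
```

```bash
python3 -c "
from h import *
cell();go(-12,50,26);go(-12,20,26)"
```

```text
q -14.09 x 0.84 h 81.53 tilt 25.79 yawerr 0.01 F y -0.9 x 0.4 z 0.0 t 6.8 w 0.018662790984297014
shift [ 0.0155 -0.0007  0.0275]  turn/2pi [-3.5e-04 -6.0e-04  4.0e-05]  deg [-0.13 -0.21  0.01]
shift [ 0.0286 -0.0007  0.0545]  turn/2pi [-3.5e-04 -6.0e-04  4.0e-05]  deg [-0.13 -0.21  0.01]
```

Emit:
move_arm --moves '[[[0.1,0.0155,-0.0007,0.0275,-0.0003,-0.0006,0],[0.1,0.024,-0.0007,0.045,-0.0003,-0.0006,0],[0.1,0.0286,-0.0007,0.0545,-0.0003,-0.0006,0],[0.1,0.0286,-0.0007,0.0545,-0.0003,-0.0006,0],[0.1,0.0286,-0.0007,0.0545,-0.0003,-0.0006,0]]]'

```text
clock: 7.3
position: [0.4981, 0.1457, 0.0716]
tool_rot: [-3.142, 0.453, 1.299]
force: [0.2, 0.6, -0.1]
grip_width: 0.0187
finger_force: 78.3
```

```bash
python3 -c "
from h import *
cell();go(-10,20,26);go(-5,20,26);go(0,20,26)
im=bot.grab_frame('wrist')[:,:,::-1];cv2.imwrite('pics/w5.png',im)"
```

```text
q -11.34 x 0.11 h 20.69 tilt 25.96 yawerr 0.02 F y 0.6 x 0.1 z -0.1 t 7.3 w 0.018677729355967
shift [ 0.0015 -0.0001  0.    ]  turn/2pi [ 2.0e-05 -1.1e-04  5.0e-05]  deg [ 0.01 -0.04  0.02]
shift [ 0.006  -0.0001 -0.0022]  turn/2pi [ 2.0e-05 -1.1e-04  5.0e-05]  deg [ 0.01 -0.04  0.02]
shift [ 0.0105 -0.0001 -0.0043]  turn/2pi [ 2.0e-05 -1.1e-04  5.0e-05]  deg [ 0.01 -0.04  0.02]
```

View pics/w5.png

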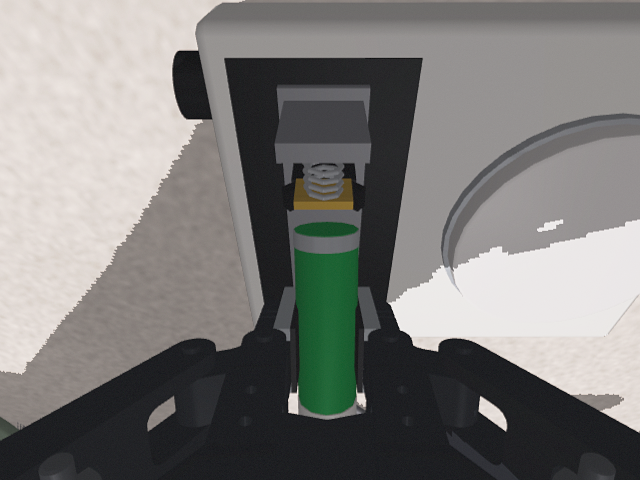

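Aligned view: the steel end (326,230) points at the brass plate (323,200), with the spring behind it. I'll creep forward and feel for it.

Emit:
move_arm --moves '[[[0.1,0.002,0,-0.001,0,0,0],[0.1,0.004,0,-0.002,0,0,0],[0.1,0.0054,0,-0.0026,0,0,0],[0.1,0.0054,0,-0.0026,0,0,0]]]'

```text
clock: 7.75
position: [0.4993, 0.1526, 0.0709]
tool_rot: [-3.141, 0.453, 1.301]
force: [-0.8, 0.2, -1.0]
grip_width: 0.0186
finger_force: 78.3
```

Run:
```python
from h import *
cell(); P=bot.camera_params("wrist"); im=bot.grab_frame("wrist")[:,:,::-1]
hsv=cv2.cvtColor(im,cv2.COLOR_BGR2HSV); y=cv2.inRange(hsv,(12,100,90),(35,255,255)); y[:,:270]=0;y[:,380:]=0
c=max(cv2.findContours(y,cv2.RETR_EXTERNAL,cv2.CHAIN_APPROX_NONE)[0],key=cv2.contourArea); print(cv2.boundingRect(c))
r=cv2.boundingRect(c); print("plate at",[((ray(P,(r[0]+r[2]/2-.5,v),.074)-p0)@a*1e3).round(2) for v in (r[1],r[1]+r[3]) for a in (xd,yd)])
m=cv2.inRange(hsv,(45,120,30),(80,255,255)); m[:,:270]=0;m[:,380:]=0;m[:235]=0
p,R,s=tool(); col=[(np.where(m[v])[0].min()+np.where(m[v])[0].max())/2 for v in range(270,300)]; print("cell col",np.mean(col),"proj of tool line",[proj(P,p+R.apply([x,0,-.0196-.0105])) for x in (0,.03)])
```

```text
q -4.38 x -0.52 h 20.05 tilt 25.94 yawerr 0.12 F y 0.0 x -0.9 z -1.0 t 7.75 w 0.0185993442625917
(297, 198, 58, 31)
plate at [np.float64(-0.03), np.float64(42.41), np.float64(-0.02), np.float64(30.45)]
cell col 326.4166666666667 proj of tool line [array([323.67659393, 348.66298955]), array([323.53481376, 260.55312604])]
```

Emit:
move_arm --moves '[[[0.1,0.0009,0,-0.0004,0,0,0],[0.1,0.0018,0,-0.0008,0,0,0],[0.1,0.0018,0,-0.0008,0,0,0]]]'

```text
clock: 8.1
position: [0.4996, 0.1538, 0.0708]
tool_rot: [-3.141, 0.454, 1.3]
force: [0.6, -2.1, 0.5]
grip_width: 0.0186
finger_force: 78.3
```

```bash
python3 -c "
from h import *
cell()"
```

```text
q -3.12 x -0.53 h 19.89 tilt 26.00 yawerr 0.09 F y -1.9 x 1.1 z 0.5 t 8.1 w 0.018608409678123928
```

Emit:
move_arm --moves '[[[0.1,0.0009,0,-0.0004,0,0,0],[0.1,0.0018,0,-0.0008,0,0,0],[0.1,0.0018,0,-0.0008,0,0,0]]]'

```text
clock: 8.4
position: [0.5001, 0.1556, 0.0708]
tool_rot: [-3.141, 0.454, 1.3]
force: [-1.0, -4.5, 1.0]
grip_width: 0.0186
finger_force: 78.3
```

```bash
python3 -c "
from h import *
cell()"
```

```text
q -1.21 x -0.53 h 19.88 tilt 26.00 yawerr 0.09 F y -4.6 x 0.3 z 1.0 t 8.4 w 0.018608292681595053
```

Emit:
move_arm --moves '[[[0.1,0.0009,0,-0.0004,0,0,0],[0.1,0.0018,0,-0.0008,0,0,0],[0.1,0.0018,0,-0.0008,0,0,0],[0.1,0.0018,0,-0.0008,0,0,0]]]'

```text
clock: 8.8
position: [0.5005, 0.157, 0.0708]
tool_rot: [-3.141, 0.455, 1.3]
force: [-1.9, -7.6, 2.2]
grip_width: 0.0184
finger_force: 78.3
```

```bash
python3 -c "
from h import *
cell()"
```

```text
q 0.20 x -0.54 h 19.86 tilt 26.05 yawerr 0.06 F y -7.9 x 0.3 z 2.2 t 8.8 w 0.018441249779247538
```

Emit:
move_arm --moves '[[[0.1,0.0009,0,-0.0004,0,0,0],[0.1,0.0018,0,-0.0008,0,0,0],[0.1,0.0018,0,-0.0008,0,0,0],[0.1,0.0018,0,-0.0008,0,0,0]]]'

```text
clock: 9.2
position: [0.5009, 0.1584, 0.0707]
tool_rot: [-3.14, 0.455, 1.299]
force: [-3.4, -9.8, 2.3]
grip_width: 0.0187
finger_force: 78.2
```

```bash
python3 -c "
from h import *
cell(); bot.grab_frame('wrist'); cell(); bot.grab_frame('wrist'); cell()"
```

```text
q 1.71 x -0.58 h 19.85 tilt 26.09 yawerr 0.05 F y -10.3 x -0.6 z 2.3 t 9.2 w 0.018747133833200907
q 1.71 x -0.56 h 19.87 tilt 26.09 yawerr 0.05 F y -9.2 x 0.3 z 2.1 t 9.25 w 0.0182158493737825
q 1.73 x -0.55 h 19.85 tilt 26.09 yawerr 0.05 F y -9.7 x -1.0 z 2.6 t 9.3 w 0.01896598653478368
```

Contact is at tool q ≈ -3.4 mm, and the force slope fits the spring (about 10 N at 5 mm in). Next I'll compute the tipping path, leaving 1.2 mm clearance at the wall.

```bash
cat >> h.py <<'E'
S,E_=-1.0,1.3
def wp(deg,m=1.2,lift=1.2,show=True):
    t=np.radians(deg);c,s=np.cos(t),np.sin(t)
    Y=-35+m+35*c+10.5*s
    f=lambda Y:(31-Y)*np.tan(t)+.3*(deg>3)+lift
    Z=f(Y)
    comp=lambda Y,Z: Y+35*c+min(5.5-(Z-35*s),10.5*c)*np.tan(t)-31
    if comp(Y,Z)>6.9:
        Y-=comp(Y,Z)-6.9; Z=f(Y)
    print("deg",deg,"Y %.2f Z %.2f comp %.2f wall gap %.2f edge z %.2f"%(Y,Z,comp(Y,Z),Y-35*c-10.5*s+35,Z+35*s-10.5*c)); go(Y+S-E_*c,Z+E_*s,deg)
E
python3 -c "
from h import *
for d in (26,23,20,17,15,12): wp(d)"
```

```text
deg 26 Y 2.26 Z 15.52 comp 5.32 wall gap 1.20 edge z 21.42
shift [0.0002 0.0006 0.0041]  turn/2pi [-0.00014  0.00024  0.00012]  deg [-0.05  0.09  0.04]
deg 23 Y 2.52 Z 13.59 comp 6.11 wall gap 1.20 edge z 17.60
shift [0.0023 0.0006 0.0058]  turn/2pi [-0.00014  0.00857  0.00011]  deg [-0.05  3.09  0.04]
deg 20 Y 2.68 Z 11.81 comp 6.63 wall gap 1.20 edge z 13.91
shift [0.0043 0.0006 0.0073]  turn/2pi [-0.00014  0.0169   0.00011]  deg [-0.05  6.09  0.04]
deg 17 Y 2.72 Z 10.15 comp 6.90 wall gap 1.18 edge z 10.34
shift [0.0061 0.0006 0.0087]  turn/2pi [-0.00015  0.02524  0.00011]  deg [-0.05  9.09  0.04]
deg 15 Y 2.62 Z 9.10 comp 6.89 wall gap 1.10 edge z 8.02
shift [0.0071 0.0006 0.0096]  turn/2pi [-0.00015  0.03079  0.0001 ]  deg [-0.05 11.09  0.04]
deg 12 Y 2.55 Z 7.55 comp 6.90 wall gap 1.13 edge z 4.55
shift [0.0088 0.0006 0.0109]  turn/2pi [-0.00015  0.03913  0.0001 ]  deg [-0.05 14.09  0.04]
```

Emit:
move_arm --moves '[[[0.1,0.0002,0,0.004,0,0.0002,0],[0.1,0.0023,0,0.0058,0,0.0086,0],[0.1,0.0043,0,0.0073,0,0.0169,0],[0.1,0.0043,0,0.0073,0,0.0169,0],[0.1,0.0043,0,0.0073,0,0.0169,0]]]'

```text
clock: 9.8
position: [0.5012, 0.1586, 0.0626]
tool_rot: [-3.141, 0.349, 1.298]
force: [-2.5, -9.9, 4.5]
grip_width: 0.0189
finger_force: 78.5
```

```bash
python3 -c "
from h import *
cell()
for d in (20,18,17,16,15,12): wp(d)"
```

```text
q 0.02 x -0.30 h 12.48 tilt 19.97 yawerr -0.01 F y -10.2 x 0.3 z 4.5 t 9.8 w 0.018881902956939537
deg 20 Y 2.68 Z 11.81 comp 6.63 wall gap 1.20 edge z 13.91
shift [0.0005 0.0003 0.0001]  turn/2pi [-1.6e-04 -8.0e-05 -4.0e-05]  deg [-0.06 -0.03 -0.01]
deg 18 Y 2.73 Z 10.68 comp 6.85 wall gap 1.20 edge z 11.51
shift [0.0016 0.0003 0.0011]  turn/2pi [-1.60e-04  5.47e-03 -4.00e-05]  deg [-0.06  1.97 -0.01]
deg 17 Y 2.72 Z 10.15 comp 6.90 wall gap 1.18 edge z 10.34
shift [0.0021 0.0003 0.0017]  turn/2pi [-1.60e-04  8.25e-03 -4.00e-05]  deg [-0.06  2.97 -0.01]
deg 16 Y 2.67 Z 9.62 comp 6.89 wall gap 1.13 edge z 9.18
shift [0.0026 0.0003 0.0022]  turn/2pi [-1.600e-04  1.103e-02 -4.000e-05]  deg [-0.06  3.97 -0.02]
deg 15 Y 2.62 Z 9.10 comp 6.89 wall gap 1.10 edge z 8.02
shift [0.0031 0.0003 0.0027]  turn/2pi [-1.600e-04  1.381e-02 -4.000e-05]  deg [-0.06  4.97 -0.02]
deg 12 Y 2.55 Z 7.55 comp 6.90 wall gap 1.13 edge z 4.55
shift [0.0045 0.0003 0.0041]  turn/2pi [-1.600e-04  2.214e-02 -5.000e-05]  deg [-0.06  7.97 -0.02]
```

Emit:
move_arm --moves '[[[0.1,0.001,0,0.0001,0,0,0],[0.1,0.002,0,0.0011,0,0.0055,0],[0.1,0.003,0,0.0022,0,0.011,0],[0.1,0.003,0,0.0022,0,0.011,0],[0.1,0.003,0,0.0022,0,0.011,0]]]'

```text
clock: 10.3
position: [0.5017, 0.1603, 0.0594]
tool_rot: [-3.141, 0.28, 1.298]
force: [-2.3, -12.1, 5.3]
grip_width: 0.0186
finger_force: 78.6
```

```bash
python3 -c "
from h import *
cell()
for d in (16,14,12,10): wp(d)"
```

```text
q 0.59 x -0.30 h 9.75 tilt 16.04 yawerr -0.02 F y -12.3 x 1.0 z 5.3 t 10.3 w 0.01861571478125448
deg 16 Y 2.67 Z 9.62 comp 6.89 wall gap 1.13 edge z 9.18
shift [-0.0002  0.0003 -0.0002]  turn/2pi [-1.8e-04  1.0e-04 -5.0e-05]  deg [-0.06  0.04 -0.02]
deg 14 Y 2.59 Z 8.58 comp 6.89 wall gap 1.09 edge z 6.86
shift [0.0007 0.0003 0.0009]  turn/2pi [-1.80e-04  5.66e-03 -5.00e-05]  deg [-0.06  2.04 -0.02]
deg 12 Y 2.55 Z 7.55 comp 6.90 wall gap 1.13 edge z 4.55
shift [0.0016 0.0003 0.0019]  turn/2pi [-1.700e-04  1.121e-02 -6.000e-05]  deg [-0.06  4.04 -0.02]
deg 10 Y 2.49 Z 6.53 comp 6.85 wall gap 1.20 edge z 2.26
shift [0.0025 0.0003 0.0029]  turn/2pi [-1.700e-04  1.677e-02 -6.000e-05]  deg [-0.06  6.04 -0.02]
```

Emit:
move_arm --moves '[[[0.1,0.0005,0,0.0003,0,0.0028,0],[0.1,0.0009,0,0.0009,0,0.0057,0],[0.1,0.0013,0,0.0014,0,0.0085,0],[0.1,0.0017,0,0.0019,0,0.0112,0],[0.1,0.0017,0,0.0019,0,0.0112,0]]]'

```text
clock: 10.8
position: [0.5019, 0.1612, 0.0569]
tool_rot: [-3.14, 0.209, 1.298]
force: [-2.0, -12.6, 1.2]
grip_width: 0.0189
finger_force: 78.4
```

```bash
python3 -c "
from h import *
cell()
for d in (12,10,8,6,4): wp(d)"
```

```text
q 0.10 x -0.35 h 7.58 tilt 11.99 yawerr -0.04 F y -12.7 x 1.4 z 1.2 t 10.8 w 0.018915105640742
deg 12 Y 2.55 Z 7.55 comp 6.90 wall gap 1.13 edge z 4.55
shift [ 0.0001  0.0004 -0.0003]  turn/2pi [-2.0e-04 -4.0e-05 -1.1e-04]  deg [-0.07 -0.01 -0.04]
deg 10 Y 2.49 Z 6.53 comp 6.85 wall gap 1.20 edge z 2.26
shift [0.001  0.0004 0.0008]  turn/2pi [-0.0002   0.00552 -0.00011]  deg [-0.07  1.99 -0.04]
deg 8 Y 2.32 Z 5.53 comp 6.66 wall gap 1.20 edge z 0.00
shift [0.0017 0.0004 0.0018]  turn/2pi [-0.0002   0.01107 -0.00011]  deg [-0.07  3.99 -0.04]
deg 6 Y 2.11 Z 4.54 comp 6.40 wall gap 1.20 edge z -2.25
shift [0.0024 0.0004 0.0028]  turn/2pi [-0.0002   0.01663 -0.00012]  deg [-0.07  5.99 -0.04]
deg 4 Y 1.85 Z 3.54 comp 6.07 wall gap 1.20 edge z -4.49
shift [0.003  0.0004 0.0038]  turn/2pi [-0.00019  0.02218 -0.00012]  deg [-0.07  7.99 -0.04]
```

Emit:
move_arm --moves '[[[0.1,0.001,0,0.0008,0,0.0055,0],[0.1,0.0017,0,0.0018,0,0.0111,0],[0.1,0.0024,0,0.0028,0,0.0166,0],[0.1,0.003,0,0.0038,0,0.0222,0],[0.1,0.003,0,0.0038,0,0.0222,0]]]'

```text
clock: 11.3
position: [0.5022, 0.1629, 0.0522]
tool_rot: [-3.14, 0.069, 1.297]
force: [-2.7, -11.1, -3.1]
grip_width: 0.0188
finger_force: 78.3
```

```bash
python3 -c "
from h import *
cell()
for d in (4,2,0): wp(d)
wp(0,.6,.6)"
```

```text
q -0.84 x -0.48 h 3.30 tilt 3.95 yawerr -0.08 F y -11.4 x 0.4 z -3.1 t 11.3 w 0.018757953622469365
deg 4 Y 1.85 Z 3.54 comp 6.07 wall gap 1.20 edge z -4.49
shift [ 0.0003  0.0005 -0.0004]  turn/2pi [-0.00027 -0.00013 -0.00023]  deg [-0.1  -0.05 -0.08]
deg 2 Y 1.55 Z 2.23 comp 5.68 wall gap 1.20 edge z -7.04
shift [0.0008 0.0005 0.001 ]  turn/2pi [-0.00026  0.00542 -0.00023]  deg [-0.09  1.95 -0.08]
deg 0 Y 1.20 Z 1.20 comp 5.20 wall gap 1.20 edge z -9.30
shift [0.0012 0.0005 0.0021]  turn/2pi [-0.00026  0.01098 -0.00024]  deg [-0.09  3.95 -0.09]
deg 0 Y 0.60 Z 0.60 comp 4.60 wall gap 0.60 edge z -9.90
shift [0.0007 0.0005 0.0027]  turn/2pi [-0.00026  0.01098 -0.00024]  deg [-0.09  3.95 -0.09]
```

Emit:
move_arm --moves '[[[0.1,0.0008,0,0.001,0,0.0054,0],[0.1,0.0012,0,0.0021,0,0.011,0],[0.1,0.0007,0,0.0027,0,0.011,0],[0.1,0.0007,0,0.0027,0,0.011,0]]]'

```text
clock: 11.7
position: [0.5026, 0.1641, 0.0495]
tool_rot: [-3.14, 0.0, 1.298]
force: [-2.8, -11.1, -0.8]
grip_width: 0.0183
finger_force: 78.7
```

```bash
python3 -c "
from h import *
cell(); wp(0,0.3,0)"
```

```text
q -0.91 x -0.44 h 0.56 tilt 0.03 yawerr -0.04 F y -11.4 x 0.3 z -0.8 t 11.7 w 0.018334132128297344
deg 0 Y 0.30 Z 0.00 comp 4.30 wall gap 0.30 edge z -10.50
shift [-0.0011  0.0005  0.0006]  turn/2pi [-2.1e-04  8.0e-05 -1.1e-04]  deg [-0.08  0.03 -0.04]
```

Emit:
move_arm --moves '[[[0.1,-0.0007,0,0.0003,0,0,0],[0.1,-0.0014,0,0.0006,0,0,0],[0.1,-0.0014,0,0.0008,0,0,0],[0.1,-0.0014,0,0.0008,0,0,0]]]'

```text
clock: 12.1
position: [0.5026, 0.1638, 0.0491]
tool_rot: [-3.141, -0.0, 1.299]
force: [-5.1, -8.0, 11.1]
grip_width: 0.0189
finger_force: 80.0
```

```bash
python3 -c "
from h import *
cell()"
```

```text
q -1.28 x -0.40 h 0.25 tilt -0.03 yawerr 0.01 F y -9.1 x -2.7 z 11.1 t 12.1 w 0.01892649609925428
```

Emit:
move_arm --moves '[[[0.1,-0.0008,0,-0.0006,0,0,0],[0.1,-0.0008,0,-0.0006,0,0,0],[0.1,-0.0008,0,-0.0006,0,0,0]]]' --force 40

```text
clock: 12.4
position: [0.5022, 0.1628, 0.0494]
tool_rot: [-3.141, 0.0, 1.299]
force: [-2.1, -8.9, 1.2]
grip_width: 0.0188
finger_force: 79.0
```

```bash
python3 -c "
from h import *
cell()"
```

```text
q -2.32 x -0.44 h 0.47 tilt 0.01 yawerr 0.02 F y -9.1 x 0.4 z 1.2 t 12.4 w 0.018807315413675398
```

Emit:
move_arm --moves '[[[0.3,0,0,0,0,0,0],[0.4,0,0,0,0,0,0],[0.45,0,0,0,0,0,0],[0.45,0,0,0,0,0,0],[0.45,0,0,0,0,0,0]]]'

```text
clock: 12.9
position: [0.5025, 0.1641, 0.0495]
tool_rot: [-3.141, -0.001, 1.3]
force: [0.1, -0.1, -1.2]
grip_width: 0.0382
finger_force: 0.0
```

Emit:
move_arm --moves '[[[0.45,0,0,-0.02,0,0,0],[0.45,0,0,-0.05,0,0,0],[0.45,0,0,-0.09,0,0,0],[0.45,0,0,-0.09,0,0,0],[0.45,0,0,-0.09,0,0,0]]]'

```text
clock: 13.4
position: [0.5027, 0.1642, 0.1401]
tool_rot: [3.141, -0.002, 1.3]
force: [0.6, 0.8, -0.6]
grip_width: 0.0385
finger_force: 0.0
```

Run:
```python
from h import *
P=bot.camera_params("wrist"); im=bot.grab_frame("wrist")[:,:,::-1].copy(); cv2.imwrite("pics/w6.png",im)
m=cv2.inRange(cv2.cvtColor(im,cv2.COLOR_BGR2HSV),(45,120,30),(80,255,255)); m[:,:250]=0;m[:,400:]=0
c=max(cv2.findContours(m,cv2.RETR_EXTERNAL,cv2.CHAIN_APPROX_NONE)[0],key=cv2.contourArea)
r=cv2.minAreaRect(c); b=cv2.boxPoints(r)
l=sorted([((b[k]+b[(k+1)%4])/2) for k in range(4)],key=lambda p:-np.linalg.norm(p-r[0]))[:2]
X=[ray(P,p,.0685)-p0 for p in l]; print([((x@xd*1e3).round(1),(x@yd*1e3).round(1)) for x in X]); print(tool()[2]["force"],tool()[2]["clock"])
```

```text
[(np.float64(0.1), np.float64(28.8)), (np.float64(0.2), np.float64(-31.8))]
[ 0.92896352  0.38773941 -0.62965024] 13.45
```

View pics/w6.png

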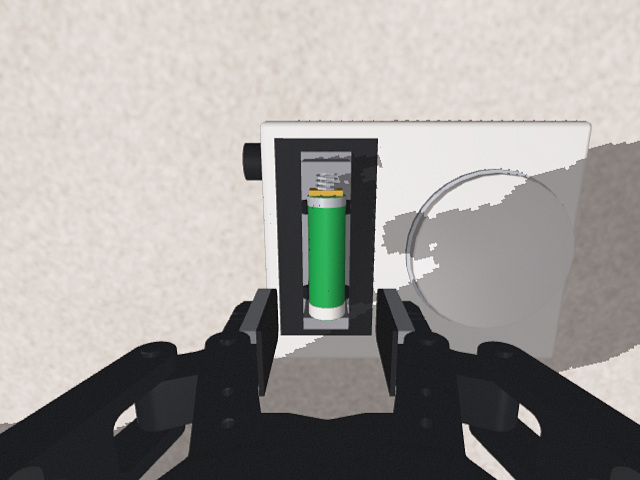

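The cell lies straight in the bay. Its steel end is on the brass plate at (325,193), its white end is behind the wall at (327,320), and the gripper is clear. Handing in.

```bash
python3 -c "
from workcell import bot
print(bot.job_done())"
```

```text
the job is handed in; nothing more can be done
None
```

The green cell is released in the battery bay, level and against the fixed wall with its steel end on the spring. Measured push on the spring peaked at about 12.7 N and downward press at about 11 N, and the job was handed in at about 13.5 s (no verdict was shown).

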